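# Tip the film bin out into the tray

## Robot

A 6-joint arm with a two-finger parallel gripper is mounted at the origin on the work surface. World frame = base frame: x ahead of the robot, y to its left, z up, the work surface at z = 0. Lengths are in m, angles in rad, forces in N, time in s.
With the tool pointing down it reaches from about 0.225 to 0.875 m from the base axis. Payload 3.4 kg.
Tool frame: the origin (TCP) lies on the centre line of the jaws, within the pads' length; the fingertips stand 22 mm ahead of it and the grasp point (between the pads) lies 3 mm ahead of it; z points along the fingers, x is the direction in which the jaws open and shut, and the axes are right-handed (so a half turn about z gives the same grasp; the last joint's range is limited). The gripper opens to 85 mm and grips with 20 to 120 N. Pads are 22 mm wide; open, the fingers measure 114 mm over their backs; the gripper's body (76 mm by 85 mm) begins 54 mm behind the grasp point. The pads swing forward as they close: fully open they stand 13 mm farther back than shut.
Start: joints at [-1.237, 0.276, 1.505, -0, 1.361, -0.121], TCP at [0.253, -0.517, 0.253] pointing down, gripper open.
Joint ranges: [-2.89, 2.89], [-0.75, 2.08], [0.22, 2.7], [-1.18, 4.32], [0.11, 2.71], [-2.7, 2.7]. Speed limits (rad/s): [2.57, 2.57, 3.14, 3.14, 3.14, 3.14].

## Interface

Orientations are given as a 3x3 rotation matrix whose columns are the frame's x, y, z axes.
In Python, from cell import r, imaging gives the robot as it stands.
- The arm moves only by the tool send_rows, never from a script. Its argument "moves" is one flat list of numbers, 4 for each row, row after row: the shift along the tool's x, y, z in units of 40 mm (1.0 is 40 mm), then the turn about the tool's z in units of 6 degrees (1.0 is 6 degrees). In form: [dx, dy, dz, spin, dx, dy, dz, spin, ...]. A call has exactly 5 rows; each row is the pose to reach, as a shift and turn from the pose measured when the call began, along the tool's axes at that moment; what a row does not reach only later rows make up. A row lasts 1/10 s, in which the tool goes at most 50 mm and 8.59 degrees, less where a joint would pass 70% of its speed; a pose out of reach is approached as far as the arm can. A call with a gripper value outside its range is refused whole. "fingers" is the finger opening in mm, from 0 to 85.4, set as the call begins (left out, the last holds). The fingers move at their own pace and stop on an object; the grip force is fixed at half the most. Time passes only in rows, so rows that repeat a pose let the fingers close, or fill a call up. It gives the time, the measured TCP pose, the force and the opening at its end, in the units of the state.
- r.state(): the state, without advancing time (a new reading comes with each control period).
- imaging.capture(name): name is "side" or "top" or "wrist"; returns a dict with "color" (384x512x3 uint8, blue, green, red), "vertical_fov" (degrees; the focal length in pixels is half the picture's height over the tangent of half this angle, whatever the lens; pixels are square), "cx", "cy" (the principal point, pixels), "R" (3x3) and "t" (3): a world point X has camera coordinates R X + t. Camera axes: x right, y down, z forward; pixel columns grow to the right and rows downward; lengths in m; the calibration is good to about 2 mm. A picture is of the moment at which its call begins. There is no depth.
- r.finish_job(): hands the job in, once; it reports no verdict.
The state is a dict: "time": time; "q": joint angles; "qd": joint speeds; "joint_torque": joint torques, N m; "position": TCP position; "eef_rot": TCP orientation; "contact_force": force on the tool from outside, world axes, zero at the start; "torque": the same for the moment, N m; "opening": finger opening in m.
Only numpy, scipy, OpenCV 4.12 (cv2) and the standard library are available. Lean on these libraries where they do the work, as an engineer would, in place of code of your own. Each camera call takes 0.05 s, during which the arm holds its last target. There are 200 camera calls.

## Task

Empty the hopper-front film bin into the print tray: slide the bin along the board until it stands square and flush against the tray's rim, and swing its lid right back past the catch so that it stays open by itself. Only then lift the bin by its rear handle so that it tips over the tray's rim and all four rolls of film roll out into the tray, and lower it gently to stand upright on the board again, without disturbing the other things.

Things in the scene. Friction and masses are not known exactly. Their poses are not given: they have to be found in the camera images.
- bin: Loose grey hopper-front film bin, 0.55 kg. Origin: centre of the underside of its base, 88 mm (x) by 150 mm (y). +y: pouring end; +x: lid's hinge side; z up. Walls 4 mm, rim at z = 62 mm, inner floor at 14. The base's front face (y = +75) is upright up to z = 12; from there the pouring front slopes out and up, 38 degrees above level, to a lip at y = +124, z = 50, overhanging the tray's rim.
- bin_notch (a point): Middle of the angle under the pouring front, where it meets the upright front face: bin (0, +75, +12) mm, 2 mm above the rim's level. It sits on the tray's rim as the pivot when the bin is tipped. With its lid back the bin sinks back by itself from any tip below about 70 degrees and may topple into the tray beyond 80; at 55 to 60 degrees the front points 17 to 22 degrees downward and the rolls roll out.
- bin_handle (a point): Middle of the bow handle behind the bin's rear wall: bin (0, -110, +46) mm. A round bar, 11 mm diameter, 70 mm long along the bin's x, its axis 35 mm behind the wall, on a thin stem 30 mm either side of the middle: 29 mm are clear between bar and wall, 40 mm beneath the bar.
- lid (a joint): Hinge of the bin's flat lid (black plastic, 70 g, 4 mm thick), rad: 0 shut, grows as it opens, stop at 2.05 (leaning back past upright). A spring catch in the hinge resists lightly from about 1.25 to its peak at 1.70: let go before that the lid falls shut, past it the lid goes on to its stop and stays.
- lid_hinge (a point): Point on the lid's hinge axis, which runs along the bin's y on its +x rim: bin (+44, 0, +63) mm, at the level of the shut lid's underside. The lid reaches 112 mm from there and spans bin y from -76 to +120 mm.
- lid_lip (a point): Rear outer corner of the lid, at its lower edge: when shut, at bin (-68, -76, +63) mm; it moves on a circle of 112 mm radius about the hinge axis. All along this side (bin y -76 to +120) the lid juts 24 mm out past the bin's -x wall, the side towards the robot, as a finger lip 4 mm thick that is lifted from beneath.
- tray: White plastic print tray, fixed, 300 mm (x) by 250 mm (y), 42 mm high, walls 4 mm, floor 5 mm with 4 mm ribs along tray y, open on top. Origin: centre of the underside. Flat rim 10 mm wide and 6 mm thick, its top at 42 mm; the rim's outer edge on the bin's side is at tray y = -125 mm, straight along tray x. It has the same heading as the board.
- board: Plywood worktop board, fixed, 400 mm (x) by 320 mm (y), 32 mm thick, on which the bin stands. Origin: centre of the underside. Its +y edge (y = +160 mm) runs along the tray's rim, 2 to 3 mm from it.
- roll0: Roll of exposed film, cylinder 25 mm diameter, 64 mm long along its x, 35 g, starts in the bin lying crosswise (along the bin's x). Origin: its centre.
- roll1: Roll of exposed film, cylinder 25 mm diameter, 64 mm long along its x, 35 g, starts in the bin lying crosswise (along the bin's x). Origin: its centre.
- roll2: Roll of exposed film, cylinder 25 mm diameter, 64 mm long along its x, 35 g, starts in the bin lying crosswise (along the bin's x). Origin: its centre.
- roll3: Roll of exposed film, cylinder 25 mm diameter, 64 mm long along its x, 35 g, starts in the bin lying crosswise (along the bin's x). Origin: its centre.
- tank: Bystander, loose, to be left alone: steel developing tank, 92 mm diameter, 134 mm high. Origin: underside.
- beaker: Bystander, loose, to be left alone: clear beaker, 80 mm diameter, 120 mm high. Origin: underside.
- bottle: Bystander, loose, to be left alone: amber bottle, 72 mm diameter, 190 mm high. Origin: underside.
- reel: Bystander, loose, to be left alone: white film reel, 88 mm diameter, 67 mm high. Origin: underside.
- finder: Bystander, loose, to be left alone: focus finder on the board, base 60 by 80 mm, about 100 mm high. Origin: underside.
- tongs: Bystander, loose, to be left alone: print tongs, 230 mm long, 12 mm high. Origin: underside.
- squeegee: Bystander, loose, to be left alone: squeegee on the board, 50 by 200 mm, 14 mm high. Origin: underside.

How it is judged:
On the way, in this order (a step that is already met when the one before it is completed fails the run):
1. the lid stands fully back on its stop (over 1.9 rad) with the bin standing upright (value of joint lid above 1.9 rad and angle between bin's own z axis and vertical below 0.15 rad), for 0.3 s.
2. the bin is tipped by more than 40 degrees on the tray's rim, square to it, its notch within 20 mm of the rim's outer edge and less than 60 mm above the tray's underside, lid still back (angle between bin's own z axis and vertical above 0.7 rad and angle between the x axis of bin and the x axis of tray, either way round below 0.12 rad and y of bin_notch in the frame of tray between -0.145 and -0.105 m and z of bin_notch in the frame of tray below 0.06 m and value of joint lid above 1.8 rad), for 0.2 s.
At the end, for the whole second after the job is handed in: All four rolls lie at rest inside the tray (centres within its walls and below 50 mm above its underside), and the bin stands upright (within 0.06 rad), flat on the board and at rest (x of roll0 in the frame of tray between -0.14 and 0.14 m and y of roll0 in the frame of tray between -0.115 and 0.115 m and z of each of roll0, roll1, roll2, roll3 in the frame of tray below 0.05 m and linear speed of each of roll0, roll1, roll2, roll3 below 0.03 m/s and x of roll1 in the frame of tray between -0.14 and 0.14 m and y of roll1 in the frame of tray between -0.115 and 0.115 m and x of roll2 in the frame of tray between -0.14 and 0.14 m and y of roll2 in the frame of tray between -0.115 and 0.115 m and x of roll3 in the frame of tray between -0.14 and 0.14 m and y of roll3 in the frame of tray between -0.115 and 0.115 m and angle between bin's own z axis and vertical below 0.06 rad and z of bin in the frame of board between 0.028 and 0.038 m and linear speed of bin below 0.02 m/s); the robot touches nothing.
It fails at once if the bin is tipped by more than 0.25 rad while its lid is not fully back (below 1.8 rad) (angle between bin's own z axis and vertical above 0.25 rad and value of joint lid below 1.8 rad).
It fails at once if the bin is dropped or thrown (faster than 0.6 m/s) (linear speed of bin above 0.6 m/s).
It fails at once if a bystander is moved by more than 30 mm (distance of any of tank, beaker, bottle, reel, finder, tongs, squeegee from where it was at the start of the episode above 0.03 m).
It also fails if it takes over 69 s, if anything falls off the work surface, if the arm or the gripper's body presses on something with over 40 N, if the wrist force passes 120 N, or if a joint passes its speed limit or range.

## Working session

There is one attempt and no reset: what is moved stays moved. The work goes in short steps, Python scripts to look and compute and a tool call to move; the robot and the scene stay as the last step left them, time stands still between calls to the robot, and variables do not carry over. Pictures are saved under pics/ and viewed, about 8 in all and at most 12, crops included, and the job is handed in when it is done.

Besides the shell and the picture viewer there is one more tool, called after ">>>" as a command line: name --argument value ..., lists and objects as JSON in quotes. send_rows: Moves the arm, as the interface text tells. Its arguments: {"type":"object","properties":{"moves":{"type":"array","items":{"type":"number"}},"fingers":{"type":"number"}},"required":["moves"]}

```bash
ls; mkdir -p pics; cat > h.py <<'E'
import numpy as np,cv2
from cell import r,imaging
def cap(n,f):
    c=imaging.capture(n); cv2.imwrite('pics/'+f+'.png',c['color']); np.savez('pics/'+f,**{k:c[k] for k in('vertical_fov','cx','cy','R','t')}); return c
def load(f): return dict(np.load('pics/'+f+'.npz'))
def foc(c): return 192/np.tan(np.radians(float(c['vertical_fov']))/2)
def px(c,X):
    p=np.array(c['R'])@np.array(X,float)+np.array(c['t']).ravel(); f=foc(c); return np.array([f*p[0]/p[2]+c['cx'],f*p[1]/p[2]+c['cy']])
def back(c,u,v,z):
    f=foc(c);R=np.array(c['R']);t=np.array(c['t']).ravel();d=R.T@np.array([(u-c['cx'])/f,(v-c['cy'])/f,1]);o=-R.T@t
    return o+d*(z-o[2])/d[2]
E
python3 - <<'E'
from h import *
s=r.state();print(s['position'],s['eef_rot'],s['time'],s['opening'])
ims=[]
for n in('top','side'):
    c=cap(n,n+'0');print(n,-np.array(c['R']).T@np.array(c['t']).ravel(),foc(c),c['cx'],c['cy'])
    cv2.imwrite('pics/%s0b.png'%n,cv2.resize(c['color'],(800,600),interpolation=cv2.INTER_CUBIC))
E
```

```text
pics
[ 0.25241698 -0.51608684  0.25243492] [[ 4.39309865e-01 -8.98335373e-01 -6.31743319e-04]
 [-8.98333748e-01 -4.39310279e-01  1.71929085e-03]
 [-1.82203112e-03 -1.87785088e-04 -9.99998322e-01]] 0.0 0.08535399550412247
top [ 0.29031271 -0.02054687  1.76063966] 469.61981083989775 246.4435570472309 185.2288063871604
side [-0.19250807  0.83361528  0.75881244] 409.9126647029613 258.9554355384238 195.5377141131016
```

View pics/top0b.png

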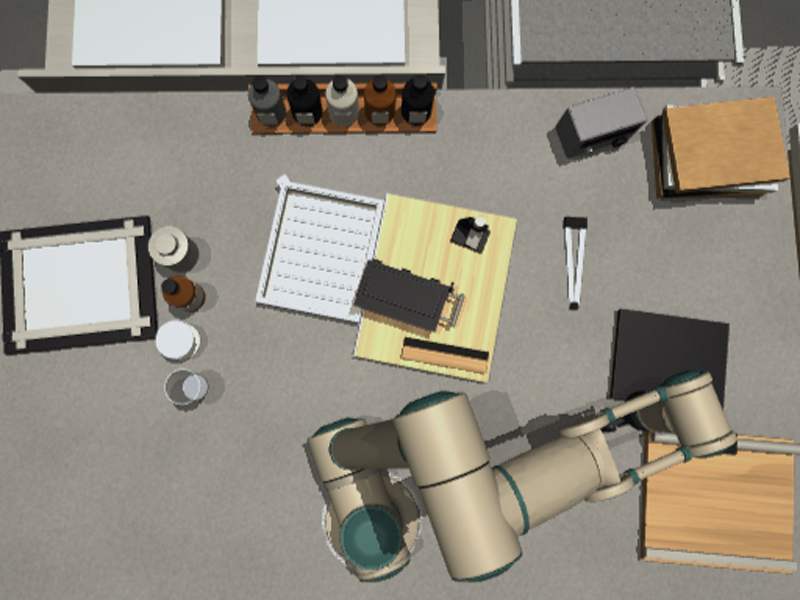

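View pics/side0b.png

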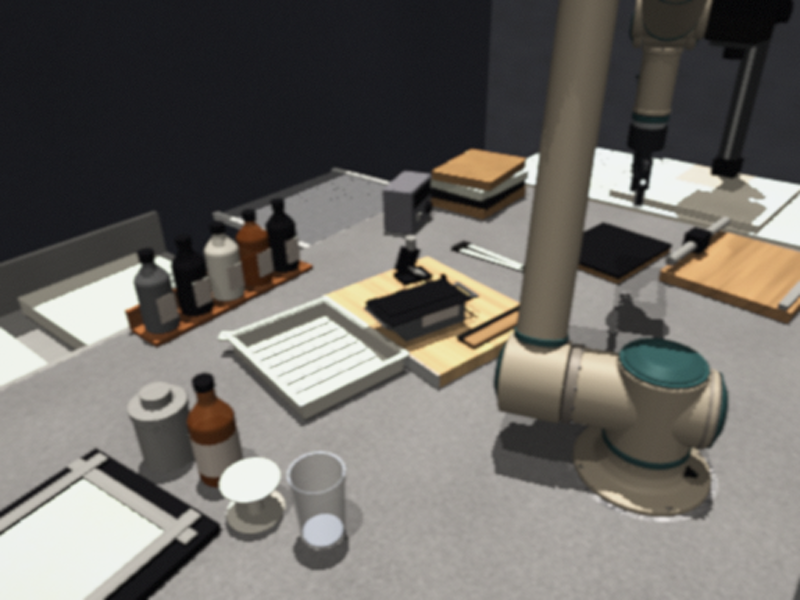

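The top view shows the tray at (320,250), the board at (440,290), the black-lidded bin at (405,295) with its handle at (455,310), the finder at (470,235) and the squeegee at (445,355). I'll enlarge that part.

```bash
python3 - <<'E'
from h import *
i=cv2.imread('pics/top0.png')[110:250,160:340]
cv2.imwrite('pics/top0c.png',cv2.resize(i,None,fx=4.28,fy=4.28,interpolation=cv2.INTER_CUBIC))
E
```

```text
(no output)
```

View pics/top0c.png

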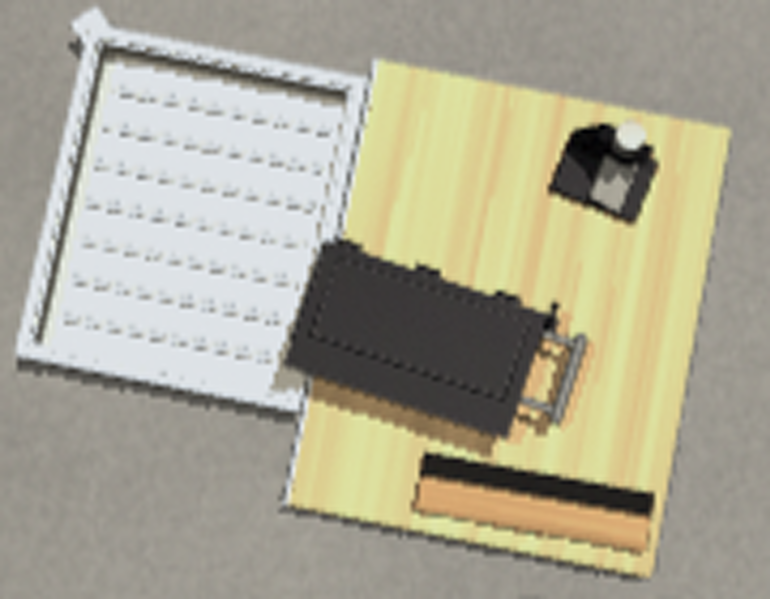

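```bash
cat > m.py <<'E'
from h import *
c=load('top0')
def P(u,v,z): return back(c,160+u/4.28,110+v/4.28,z)
B=[P(*p,.032) for p in((373,60),(730,130),(652,577),(285,507))]
for b in B: print('board',b.round(4))
bc=sum(B)/4
yb=(B[0]-B[1])+(B[3]-B[2]); print('board c',bc,'heading of y axis deg',np.degrees(np.arctan2(yb[1],yb[0])), np.linalg.norm(B[0]-B[1]),np.linalg.norm(B[0]-B[3]))
xb=(B[0]-B[3])+(B[1]-B[2]);print('x-heading',np.degrees(np.arctan2(xb[1],xb[0])))
for p in((362,75),(300,410),(20,357)): print('tray',P(*p,.042).round(4))
L=[P(*p,.098) for p in((328,240),(553,312),(507,437),(287,370))]
for b in L: print('lid',b.round(4))
y=L[0]-L[1]+L[3]-L[2];x=L[0]-L[3]+L[1]-L[2]
print('lid y,x heading',np.degrees(np.arctan2(y[1],y[0])),np.degrees(np.arctan2(x[1],x[0])))
h=[P(*p,.081) for p in((582,337),(562,422))];print('handle',h,(h[0]+h[1])/2)
print(np.degrees(np.arctan2(*(h[0]-h[1])[1::-1])))
print('squeegee',[P(*p,.046).round(4) for p in((422,455),(653,493),(645,552),(415,508))])
print('finder',[P(*p,.1).round(4) for p in((580,125),(657,150),(632,222),(550,190))])
E
python3 m.py
```

```text
board [ 0.7699 -0.0444  0.032 ]
board [ 0.7029 -0.3584  0.032 ]
board [ 0.3128 -0.2767  0.032 ]
board [0.3764 0.0363 0.032 ]
board c [ 0.54049622 -0.16079328  0.032     ] heading of y axis deg 78.23796039925051 0.32109005647196404 0.4016509620943551
x-heading -11.714087185289626
tray [ 0.7536 -0.0344  0.042 ]
tray [0.4587 0.0225 0.042 ]
tray [0.5075 0.2629 0.042 ]
lid [ 0.5963 -0.0036  0.098 ]
lid [ 0.5329 -0.1912  0.098 ]
lid [ 0.4286 -0.1503  0.098 ]
lid [0.4868 0.0317 0.098 ]
lid y,x heading 71.79568767863066 -19.60156826786949
handle [array([ 0.51380981, -0.21688146,  0.081     ]), array([ 0.44208973, -0.19807304,  0.081     ])] [ 0.47794977 -0.20747725  0.081     ]
-14.694770252962865
squeegee [array([ 0.4185, -0.0814,  0.046 ]), array([ 0.3836, -0.2778,  0.046 ]), array([ 0.3337, -0.2693,  0.046 ]), array([ 0.3735, -0.0747,  0.046 ])]
finder [array([ 0.6924, -0.218 ,  0.1   ]), array([ 0.6701, -0.2826,  0.1   ]), array([ 0.6084, -0.2595,  0.1   ]), array([ 0.6366, -0.1912,  0.1   ])]
```

The bin stands at about (0.5155, -0.103), turned about 7° from the board and 36 mm short of the rim. The tool only points down, so I'll raise the lid by pushing a closed fingertip along its lip. After that I'll take the handle and slide the bin. I'm moving over now.

>>> send_rows --moves '[-0.8,-0.87,0,0.7,-1.6,-1.75,0,1.4,-2.4,-2.6,0,2.1,-3.2,-3.5,0,2.8,-4.0,-4.3,0,3.5]' --fingers 0

```text
time: 0.6
position: [0.337, -0.2948, 0.2525]
eef_rot: [[0.085, -0.996, -0.0], [-0.996, -0.085, 0.002], [-0.002, 0.0, -1.0]]
contact_force: [0.7, -0.1, 0.6]
opening: 0.0121
```

```bash
cat > g.py <<'E'
from h import *
import sys
# go.py: units needed from here to a world TCP target + tool-x heading (deg)
def units(T,yaw=None):
    s=r.state();R=np.array(s['eef_rot']);p=np.array(s['position'])
    d=R.T@(np.array(T)-p)/.04
    y=np.degrees(np.arctan2(R[1,0],R[0,0]))
    sp=0 if yaw is None else -((yaw-y+180)%360-180)/6
    print('t%.2f'%s['time'],'pos',p.round(4),'yaw %.1f'%y,'F',np.array(s['contact_force']).round(2),'open %.4f'%s['opening'],'q6 %.2f'%s['q'][5],'tilt',(-R[2,2]).round(5))
    print('units',d.round(3),'spin %.2f'%sp); return d,sp
class Bin:
    def __init__(s,o,yaw): s.o=np.array(o);a=np.radians(yaw);s.x=np.array([np.cos(a),np.sin(a)]);s.y=np.array([-np.sin(a),np.cos(a)])
    def w(s,x,y,z): return np.array([*(s.o+s.x*x/1e3+s.y*y/1e3),.032+z/1e3])
b0=Bin((.5155,-.1030),-18.7)
E
python3 -c "
from g import *
units(b0.w(-98,10,130),-108.7)"
```

```text
t0.60 pos [ 0.337  -0.2948  0.2525] yaw -85.1 F [ 0.71 -0.13  0.64] open 0.0121 q6 0.61 tilt 1.0
units [-5.603 -2.708  2.275] spin 3.93
```

>>> send_rows --moves '[-1.1,-0.5,0,0.8,-2.2,-1.1,0,1.6,-3.3,-1.6,0.3,2.4,-4.4,-2.2,0.7,3.2,-5.5,-2.7,1.2,3.9]'

```text
time: 1.1
position: [0.4252, -0.069, 0.2069]
eef_rot: [[-0.321, -0.947, 0.002], [-0.947, 0.321, 0.002], [-0.002, -0.001, -1.0]]
contact_force: [0.9, -0.5, -0.5]
opening: 0.0
```

```bash
python3 -c "
from g import *
units(b0.w(-98,10,77),-108.7)
c=cap('wrist','w1');cv2.imwrite('pics/w1b.png',c['color'])"
```

```text
t1.10 pos [ 0.4252 -0.069   0.2069] yaw -108.7 F [ 0.91 -0.46 -0.5 ] open 0.0000 q6 1.57 tilt 1.0
units [-0.164  0.043  2.448] spin -0.00
```

View pics/w1b.png

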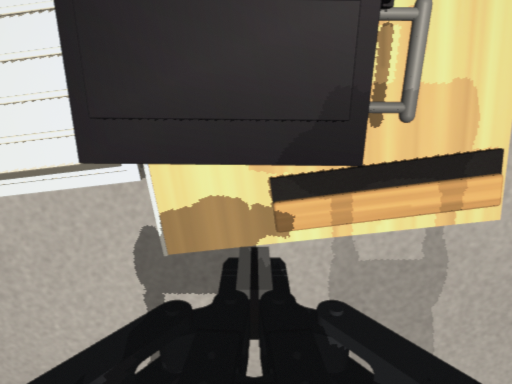

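The wrist view shows the lid's near edge running level from (80,163) to (366,163), square to the tool. The handle bar runs from (425,5) to (407,118).

```bash
python3 -c "
from g import *
c=load('w1')
a=back(c,80,163,.098);b=back(c,366,163,.098);print(a,b,np.linalg.norm(a-b),np.degrees(np.arctan2(*(a-b)[1::-1]))-90)
print(b0.w(-68,120,66),b0.w(-68,-76,66))
h=back(c,407,118,.081);print(h,b0.w(-35,-110,49))
print(px(c,b0.w(0,0,0)))
"
```

```text
[0.4914107  0.03473041 0.098     ] [ 0.4284908  -0.15078275  0.098     ] 0.19589294335904076 -18.73522843926564
[0.48956326 0.03246692 0.098     ] [ 0.42672311 -0.1531863   0.098     ]
[ 0.44544047 -0.18945351  0.081     ] [ 0.44708021 -0.19597168  0.081     ]
[258.38099257  63.11236005]
```

```bash
sed -i 's/^b0=.*/b0=Bin((.5173,-.1006),-18.73)/' g.py; python3 -c "
from g import *
units(b0.w(-90,10,77),-108.73)"
```

```text
t1.15 pos [ 0.4246 -0.0616  0.2038] yaw -108.6 F [ 0.45  5.47 -2.72] open 0.0002 q6 1.58 tilt 0.99993
units [-0.048 -0.274  2.369] spin 0.02
```

>>> send_rows --moves '[0,0,0.8,0,0,0,1.6,0,0,-0.1,2.35,0,0,-0.15,2.35,0,0,-0.15,2.35,0]'

```text
time: 1.65
position: [0.4302, -0.0627, 0.1098]
eef_rot: [[-0.32, -0.948, -0.004], [-0.947, 0.32, 0.011], [-0.01, 0.007, -1.0]]
contact_force: [0.7, -0.7, 1.1]
opening: 0.0003
```

>>> send_rows --moves '[0,-0.04,0,0,0,-0.08,0,0,0,-0.12,0,0,0,-0.16,0,0,0,-0.16,0,0]'

```text
time: 2.15
position: [0.4367, -0.065, 0.1102]
eef_rot: [[-0.32, -0.948, -0.003], [-0.947, 0.32, 0.011], [-0.01, 0.006, -1.0]]
contact_force: [-0.0, 0.3, 0.6]
opening: 0.0002
```

>>> send_rows --moves '[0,-0.04,0,0,0,-0.08,0,0,0,-0.12,0,0,0,-0.16,0,0,0,-0.16,0,0]'

```text
time: 2.65
position: [0.4431, -0.0672, 0.1102]
eef_rot: [[-0.32, -0.948, -0.002], [-0.947, 0.32, 0.011], [-0.01, 0.006, -1.0]]
contact_force: [-0.1, 0.9, -1.2]
opening: -0.0003
```

```bash
python3 -c "
from g import *
units(b0.w(-79,10,77),-108.73)"
```

```text
t2.65 pos [ 0.4431 -0.0672  0.1102] yaw -108.6 F [-0.13  0.9  -1.17] open -0.0003 q6 1.58 tilt 0.99994
units [-0.054 -0.051  0.03 ] spin 0.01
```

>>> send_rows --moves '[0,-0.1,0,0,0,-0.16,-0.1,0,0,-0.18,-0.22,0,0,-0.2,-0.35,0,0,-0.22,-0.5,0]'

```text
time: 3.15
position: [0.4508, -0.0699, 0.1303]
eef_rot: [[-0.32, -0.948, -0.004], [-0.947, 0.32, 0.012], [-0.01, 0.008, -1.0]]
contact_force: [-4.6, 2.0, -0.1]
opening: 0.0002
```

```bash
python3 -c "
from g import *
units(b0.w(-79,10,77),-108.73)
c=cap('side','s1');i=c['color'][150:270,180:350];cv2.imwrite('pics/s1b.png',cv2.resize(i,None,fx=4.5,fy=4.5,interpolation=cv2.INTER_CUBIC))"
```

```text
t3.15 pos [ 0.4508 -0.0699  0.1303] yaw -108.6 F [-4.62  2.04 -0.08] open 0.0002 q6 1.58 tilt 0.99992
units [-0.052  0.149  0.535] spin 0.01
```

View pics/s1b.png

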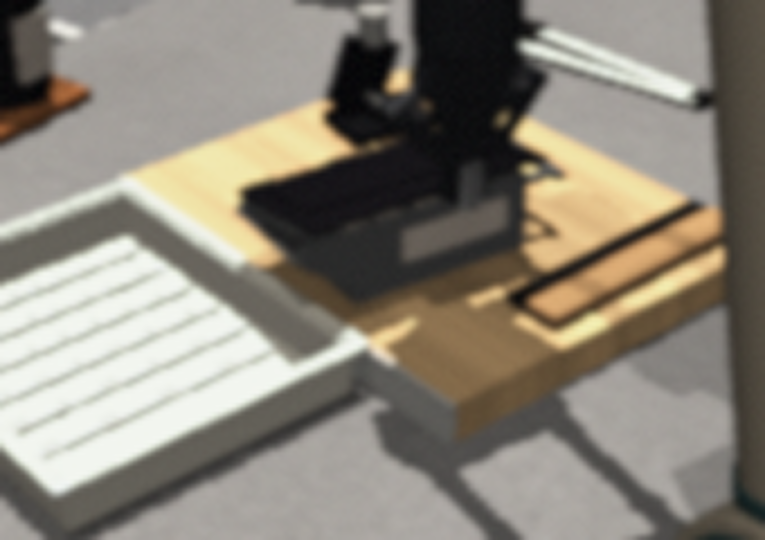

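>>> send_rows --moves '[0,-0.05,-0.24,0,0,-0.13,-0.47,0,0,-0.22,-0.7,0,0,-0.33,-0.91,0,0,-0.47,-1.12,0]'

```text
time: 3.7
position: [0.4707, -0.077, 0.1774]
eef_rot: [[-0.32, -0.948, 0.0], [-0.948, 0.32, 0.01], [-0.01, 0.003, -1.0]]
contact_force: [-2.0, 0.9, 1.7]
opening: -0.0001
```

```bash
python3 -c "
from g import *
units(b0.w(-79,10,77),-108.73)
c=cap('side','s2');i=c['color'][130:270,180:350];cv2.imwrite('pics/s2b.png',cv2.resize(i,None,fx=4.2,fy=4.2,interpolation=cv2.INTER_CUBIC))"
```

```text
t3.70 pos [ 0.4707 -0.077   0.1774] yaw -108.6 F [-1.98  0.85  1.67] open -0.0001 q6 1.58 tilt 0.99995
units [-0.049  0.676  1.712] spin 0.02
```

View pics/s2b.png

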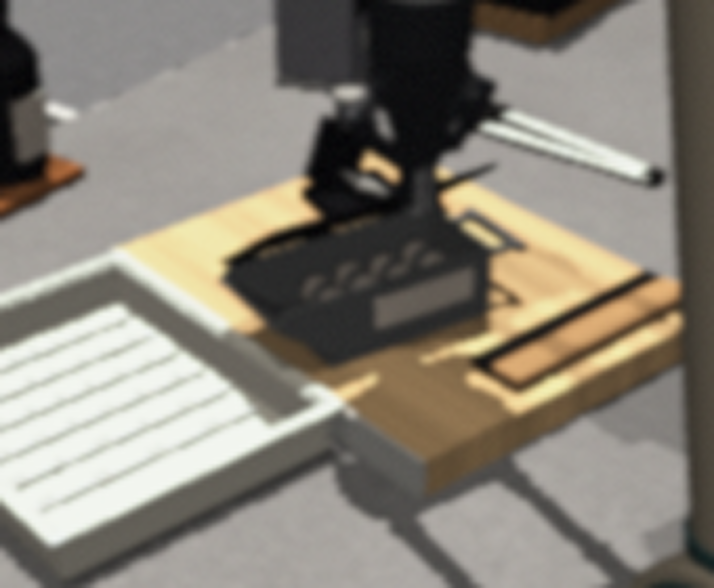

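The rolls can be seen and the lid is about 35-40° up, resting on the fingertip at (425,205). I'll carry on round the arc.

>>> send_rows --moves '[0,-0.2,-0.2,0,0,-0.4,-0.4,0,0,-0.63,-0.55,0,0,-0.9,-0.65,0,0,-1.17,-0.7,0]'

```text
time: 4.25
position: [0.5182, -0.0935, 0.2071]
eef_rot: [[-0.32, -0.947, 0.005], [-0.947, 0.32, 0.009], [-0.01, -0.002, -1.0]]
contact_force: [-0.3, -0.1, 0.1]
opening: 0.0004
```

>>> send_rows --moves '[0,-0.3,0,0,0,-0.6,0,0,0,-0.9,0,0,0,-1.2,0,0,0,-1.3,0,0]'

```text
time: 4.75
position: [0.5691, -0.1107, 0.2068]
eef_rot: [[-0.32, -0.947, 0.006], [-0.947, 0.32, 0.008], [-0.01, -0.003, -1.0]]
contact_force: [0.1, 0.0, -0.3]
opening: 0.0003
```

```bash
python3 -c "
from g import *
units(b0.w(80,10,140),-108.73)
c=cap('side','s3');i=c['color'][130:270,180:350];cv2.imwrite('pics/s3b.png',cv2.resize(i,None,fx=4.2,fy=4.2,interpolation=cv2.INTER_CUBIC))"
```

```text
t4.75 pos [ 0.5691 -0.1107  0.2068] yaw -108.7 F [ 0.15  0.01 -0.32] open 0.0003 q6 1.58 tilt 0.99995
units [-0.064 -0.69   0.872] spin 0.01
```

View pics/s3b.png

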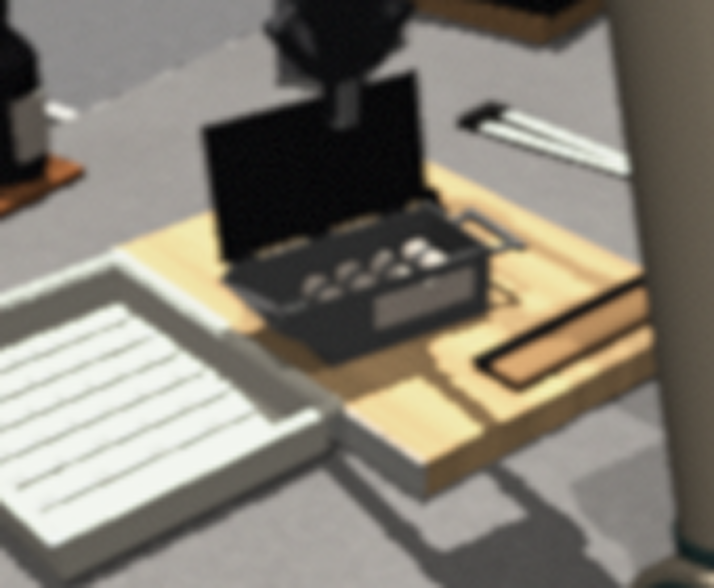

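>>> send_rows --moves '[0,-0.15,0,0,0,-0.3,0,0,0,-0.45,0,0,0,-0.6,0,0,0,-0.7,0,0]'

```text
time: 5.3
position: [0.5962, -0.1198, 0.2069]
eef_rot: [[-0.32, -0.947, 0.006], [-0.947, 0.32, 0.008], [-0.01, -0.003, -1.0]]
contact_force: [0.4, -0.7, 0.1]
opening: -0.0001
```

>>> send_rows --moves '[0,0.4,0,0,0,0.8,-0.2,0,0,1.2,-0.4,0,0.4,1.4,-0.6,0,0.8,1.6,-0.7,0]'

```text
time: 5.8
position: [0.5244, -0.1305, 0.2364]
eef_rot: [[-0.319, -0.948, 0.009], [-0.948, 0.319, 0.006], [-0.009, -0.006, -1.0]]
contact_force: [0.2, -0.0, 0.0]
opening: 0.0001
```

```bash
python3 -c "
from g import *
units(b0.w(0,-110,180),-108.73)
"
```

```text
t5.80 pos [ 0.5244 -0.1305  0.2364] yaw -108.6 F [ 0.24 -0.02  0.01] open 0.0001 q6 1.51 tilt 0.99994
units [2.103 0.419 0.588] spin 0.03
```

>>> send_rows --moves '[0.5,0.5,0,0,1.0,1.0,0,0,1.5,1.5,0,0,2.1,2.0,0,0,2.1,2.0,0,0]' --fingers 85

```text
time: 6.3
position: [0.4185, -0.1862, 0.2361]
eef_rot: [[-0.321, -0.947, 0.008], [-0.947, 0.322, 0.004], [-0.007, -0.006, -1.0]]
contact_force: [0.3, -0.3, -0.6]
opening: 0.0726
```

```bash
python3 -c "
from g import *
units(b0.w(0,-110,120),-108.73)
c=cap('wrist','w2');cv2.imwrite('pics/w2b.png',cv2.resize(c['color'],(800,600),interpolation=cv2.INTER_CUBIC))"
```

```text
t6.30 pos [ 0.4185 -0.1862  0.2361] yaw -108.8 F [ 0.33 -0.25 -0.59] open 0.0726 q6 1.32 tilt 0.99996
units [-0.058 -1.64   2.114] spin -0.00
```

View pics/w2b.png

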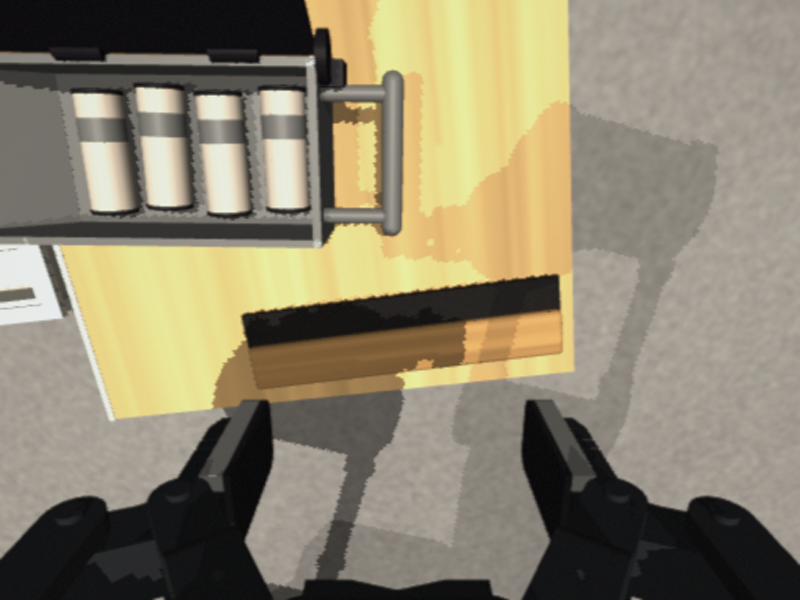

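The lid stays back, all four rolls lie in the bin, and the handle bar runs vertically from (394,74) to (392,232).

```bash
python3 -c "
from g import *
c=load('w2')
a=back(c,394*.64,74*.64,.080);b=back(c,392*.64,232*.64,.080);m=(a+b)/2;print(a,b,m,np.linalg.norm(a-b),np.degrees(np.arctan2(*(a-b)[1::-1])))
e=back(c,322*.64,244*.64,.094);f=back(c,20*.64,240*.64,.094);print(e,np.degrees(np.arctan2(*(f-e)[1::-1]))-90, b0.w(-44,-75,62))
print(b0.w(0,-110,46))
m[2]=.078; units(m+[0,0,.075],None)
"
```

```text
[ 0.52070896 -0.21848045  0.08      ] [ 0.44919371 -0.19289981  0.08      ] [ 0.48495133 -0.20569013  0.08      ] 0.07595261426654852 -19.681868859829265
[ 0.45704811 -0.15885513  0.094     ] -19.487338230513615 [ 0.45154697 -0.15749938  0.094     ]
[ 0.48197802 -0.20477465  0.078     ]
t6.35 pos [ 0.4204 -0.1858  0.2363] yaw -108.7 F [ 0.9  -0.48 -0.4 ] open 0.0790 q6 1.32 tilt 0.99994
units [-0.031 -1.672  2.096] spin 0.00
```

>>> send_rows --moves '[0,-0.6,0,0,0,-1.2,0.4,0.1,-0.03,-1.67,1.0,0.13,-0.03,-1.67,1.6,0.13,-0.03,-1.67,1.8,0.13]' --fingers 26

```text
time: 6.85
position: [0.4845, -0.2051, 0.1628]
eef_rot: [[-0.334, -0.943, 0.007], [-0.943, 0.334, 0.007], [-0.009, -0.005, -1.0]]
contact_force: [-0.4, 1.1, 0.1]
opening: 0.026
```

```bash
python3 -c "
from g import *
units([.4850,-.2058,.081],-109.5)
c=cap('wrist','w3');cv2.imwrite('pics/w3b.png',c['color'])"
```

```text
t6.85 pos [ 0.4845 -0.2051  0.1628] yaw -109.5 F [-0.38  1.11  0.14] open 0.0260 q6 1.37 tilt 0.99995
units [ 0.031 -0.009  2.046] spin 0.00
```

View pics/w3b.png

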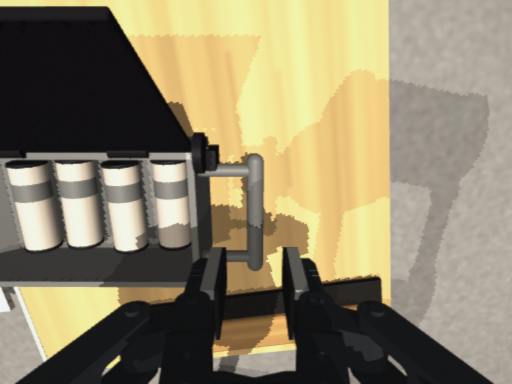

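The bar at (255,210) is midway between the jaws at (222,250) and (285,250). I'll go down and grip.

>>> send_rows --moves '[0.03,0,0.5,0,0.03,0,1.0,0,0.03,0,1.5,0,0.03,0,2.0,0,0.03,0,2.03,0]'

```text
time: 7.4
position: [0.4832, -0.2048, 0.0806]
eef_rot: [[-0.334, -0.943, 0.004], [-0.943, 0.334, 0.009], [-0.01, -0.001, -1.0]]
contact_force: [-1.0, 1.0, 0.2]
opening: 0.026
```

>>> send_rows --moves '[0,0,0,0,0,0,0,0,0,0,0,0,0,0,0,0,0,0,0,0]' --fingers 0

```text
time: 7.9
position: [0.4838, -0.2049, 0.0817]
eef_rot: [[-0.334, -0.943, 0.006], [-0.943, 0.334, 0.008], [-0.01, -0.003, -1.0]]
contact_force: [-0.3, 2.0, 5.9]
opening: 0.0088
```

```bash
cat >> g.py <<'E'
ub=np.array([.2037,.9790]);xb=np.array([.979,-.2037]);bc=np.array([.5405,-.1608])
E
python3 -c "
from g import *
units([.4850,-.2058,.081],-109.5)
s=r.state();p=np.array(s['position'])[:2]
for f in ('top0',):pass
cap('wrist','w4');cap('top','t4');cap('side','s4')
d=p-bc;print('handle board',d@xb,d@ub)
"
```

```text
t7.90 pos [ 0.4838 -0.2049  0.0817] yaw -109.5 F [-0.31  2.01  5.91] open 0.0088 q6 1.36 tilt 0.99995
units [ 0.011 -0.035  0.019] spin 0.00
handle board -0.046498139074439 -0.054736579343653155
```

>>> send_rows --moves '[-0.1,-0.07,-0.02,-0.2,-0.25,-0.17,-0.03,-0.5,-0.42,-0.28,-0.03,-0.8,-0.58,-0.38,-0.03,-1.1,-0.68,-0.45,-0.03,-1.29]'

```text
time: 8.55
position: [0.5106, -0.1847, 0.0829]
eef_rot: [[-0.201, -0.98, 0.006], [-0.98, 0.201, 0.008], [-0.009, -0.004, -1.0]]
contact_force: [-0.8, -2.0, -2.3]
opening: 0.0091
```

```bash
python3 -c "
from g import *
units([.5116,-.1768,.082],-101.75)
c=cap('wrist','w5');a=c['color']
d=cap('top','t5')['color'][110:250,160:340]
d=cv2.resize(d,None,fx=2.74,fy=2.74,interpolation=cv2.INTER_CUBIC)
e=cap('side','s5')['color'][130:270,180:350]
e=cv2.resize(e,(466,384),interpolation=cv2.INTER_CUBIC)
cv2.imwrite('pics/c5.png',cv2.resize(np.hstack([e,d[:384,150:484]]),(800,384)))"
```

```text
t8.55 pos [ 0.5106 -0.1847  0.0829] yaw -101.6 F [-0.84 -2.04 -2.35] open 0.0091 q6 1.28 tilt 0.99995
units [-0.2    0.015  0.025] spin 0.02
```

View pics/c5.png

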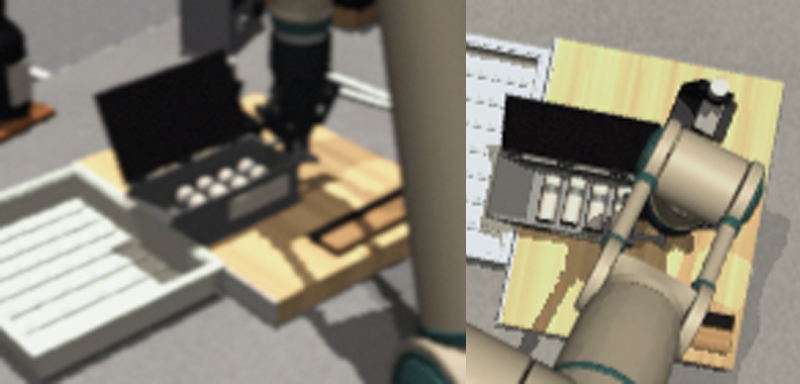

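The bin follows the grip, its lid is back and it stands square to the board. I'll push it the last few millimetres until it meets the rim.

>>> send_rows --moves '[-0.04,0,0,0,-0.08,0,0,0,-0.12,0,0,0,-0.16,0,0,0,-0.16,0,0,0]'

```text
time: 9.2
position: [0.5113, -0.1777, 0.083]
eef_rot: [[-0.203, -0.979, 0.005], [-0.979, 0.203, 0.01], [-0.011, -0.003, -1.0]]
contact_force: [-0.0, -2.3, -3.4]
opening: 0.0088
```

>>> send_rows --moves '[-0.03,0,0,0,-0.06,0,0,0,-0.06,0,0,0,-0.06,0,0,0,-0.06,0,0,0]'

```text
time: 9.7
position: [0.5117, -0.1753, 0.0829]
eef_rot: [[-0.203, -0.979, 0.005], [-0.979, 0.203, 0.01], [-0.011, -0.003, -1.0]]
contact_force: [-1.8, -3.3, -3.0]
opening: 0.0089
```

>>> send_rows --moves '[-0.03,0,0,0,-0.06,0,0,0,-0.06,0,0,0,-0.06,0,0,0,-0.06,0,0,0]'

```text
time: 10.2
position: [0.5118, -0.1751, 0.0833]
eef_rot: [[-0.202, -0.979, 0.005], [-0.979, 0.202, 0.006], [-0.007, -0.003, -1.0]]
contact_force: [-3.2, -8.8, -2.0]
opening: 0.009
```

The bin is flush: the push force rose to 9 N with no further travel. I'll tip it now along the arc about the notch.

>>> send_rows --moves '[-0.02,0,-0.2,0,-0.07,0,-0.4,0,-0.13,0,-0.6,0,-0.2,0,-0.79,0,-0.27,0,-0.98,0]'

```text
time: 10.7
position: [0.5138, -0.1637, 0.1232]
eef_rot: [[-0.202, -0.979, 0.005], [-0.979, 0.202, 0.007], [-0.008, -0.003, -1.0]]
contact_force: [1.4, 2.2, -4.8]
opening: 0.0086
```

```bash
cat > t.py <<'E'
from g import *
s=r.state();p=np.array(s['position']);R=np.array(s['eef_rot'])
p0=np.array([.5118,-.1751,.0833])
f=(p-p0)[:2]@ub*1e3;x=(p-p0)[:2]@xb*1e3;u=(p-p0)[2]*1e3
a=np.degrees(np.arctan2(u+34,185-f));print('t',s['time'],'f %.1f u %.1f x %.1f theta %.1f rad %.1f'%(f,u,x,a-10.4,np.hypot(u+34,185-f)),'F',np.array(s['contact_force']).round(1),'open',s['opening'],'yaw',np.degrees(np.arctan2(R[1,0],R[0,0])))
def path(th):
    al=np.radians(th+10.4); return 185-188.1*np.cos(al),188.1*np.sin(al)-34+max(0,(th-38)*.17)
import sys
for th in map(float,sys.argv[1:]):
    F,U=path(th);d=np.array([*(ub*(F-f)-xb*x),U-u])/40;print(th,(R.T@d).round(2))
E
python3 t.py 15 17.5 20 22.5 25; python3 -c "
from h import *
e=cap('side','s6')['color'][110:270,160:350];cv2.imwrite('pics/c6.png',cv2.resize(e,None,fx=4,fy=3.7,interpolation=cv2.INTER_CUBIC))"
```

```text
t 10.7 f 11.6 u 39.9 x -0.3 theta 12.7 rad 188.5 F [ 1.4  2.2 -4.8] open 0.008616394530520773 yaw -101.64659616848932
15.0 [-0.09 -0.01 -0.17]
17.5 [-0.18 -0.01 -0.35]
20.0 [-0.28 -0.01 -0.53]
22.5 [-0.39 -0.01 -0.7 ]
25.0 [-0.51 -0.01 -0.87]
```

View pics/c6.png

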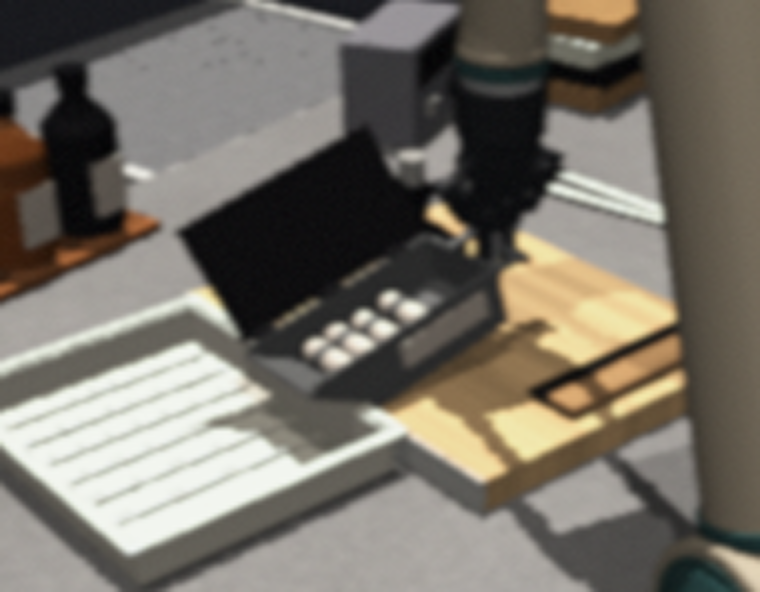

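The bin is tipping squarely, the lid is back, and the rolls have gathered at the front. I'll go on.

>>> send_rows --moves '[-0.09,-0.01,-0.17,0,-0.18,-0.01,-0.35,0,-0.28,-0.01,-0.53,0,-0.39,-0.01,-0.7,0,-0.51,-0.01,-0.87,0]'

```text
time: 11.25
position: [0.5188, -0.1437, 0.1599]
eef_rot: [[-0.201, -0.979, 0.006], [-0.979, 0.202, 0.006], [-0.007, -0.005, -1.0]]
contact_force: [0.7, 0.4, -6.1]
opening: 0.0091
```

```bash
python3 t.py 27.5 30 32.5 35 37.5
```

```text
t 11.25 f 32.2 u 76.6 x 0.4 theta 25.5 rad 188.6 F [ 0.7  0.4 -6.1] open 0.009085900689317682 yaw -101.62329267460855
27.5 [-0.11  0.01 -0.12]
30.0 [-0.24  0.01 -0.28]
32.5 [-0.38  0.01 -0.43]
35.0 [-0.52  0.01 -0.58]
37.5 [-0.67  0.01 -0.72]
```

>>> send_rows --moves '[-0.11,0.01,-0.12,0,-0.24,0.01,-0.28,0,-0.38,0.01,-0.43,0,-0.52,0.01,-0.58,0,-0.67,0.01,-0.72,0]'

```text
time: 11.75
position: [0.5236, -0.1173, 0.1893]
eef_rot: [[-0.201, -0.979, 0.006], [-0.979, 0.201, 0.006], [-0.007, -0.005, -1.0]]
contact_force: [0.2, -2.8, -2.0]
opening: 0.0087
```

```bash
python3 t.py 40 42 44 46 48
```

```text
t 11.75 f 59.0 u 106.0 x -0.3 theta 37.6 rad 188.3 F [ 0.2 -2.8 -2. ] open 0.008739979783701127 yaw -101.61830313440636
40.0 [-0.15 -0.01 -0.13]
42.0 [-0.28 -0.01 -0.24]
44.0 [-0.42 -0.01 -0.35]
46.0 [-0.55 -0.01 -0.45]
48.0 [-0.69 -0.01 -0.54]
```

>>> send_rows --moves '[-0.15,-0.01,-0.13,0,-0.28,-0.01,-0.24,0,-0.42,-0.01,-0.35,0,-0.55,-0.01,-0.45,0,-0.69,-0.01,-0.54,0]'

```text
time: 12.25
position: [0.5294, -0.09, 0.2112]
eef_rot: [[-0.202, -0.979, 0.006], [-0.979, 0.202, 0.006], [-0.007, -0.004, -1.0]]
contact_force: [-0.4, -0.2, -4.1]
opening: 0.0087
```

```bash
python3 t.py 50 52 54 56 57
```

```text
t 12.25 f 86.9 u 127.9 x -0.1 theta 48.4 rad 189.3 F [-0.4 -0.2 -4.1] open 0.008658608096238673 yaw -101.62546722150188
50.0 [-0.13 -0.   -0.09]
52.0 [-0.27 -0.   -0.18]
54.0 [-0.42 -0.01 -0.26]
56.0 [-0.57 -0.01 -0.33]
57.0 [-0.65 -0.01 -0.37]
```

>>> send_rows --moves '[-0.13,0,-0.09,0,-0.27,0,-0.18,0,-0.42,0,-0.26,0,-0.57,0,-0.33,0,-0.65,0,-0.37,0]'

```text
time: 12.75
position: [0.5346, -0.0639, 0.2263]
eef_rot: [[-0.201, -0.98, 0.006], [-0.98, 0.201, 0.006], [-0.007, -0.004, -1.0]]
contact_force: [-0.3, -0.7, -6.3]
opening: 0.0089
```

>>> send_rows --moves '[0,0,0,0,0,0,0,0,0,0,0,0,0,0,0,0,0,0,0,0]'

```text
time: 13.25
position: [0.5345, -0.064, 0.2261]
eef_rot: [[-0.201, -0.979, 0.005], [-0.979, 0.202, 0.007], [-0.007, -0.004, -1.0]]
contact_force: [-0.3, -0.7, -5.8]
opening: 0.009
```

>>> send_rows --moves '[0,0,0,0,0,0,0,0,0,0,0,0,0,0,0,0,0,0,0,0]'

```text
time: 13.75
position: [0.5345, -0.064, 0.2261]
eef_rot: [[-0.201, -0.979, 0.005], [-0.979, 0.201, 0.006], [-0.007, -0.004, -1.0]]
contact_force: [0.0, -0.9, -5.7]
opening: 0.0088
```

```bash
python3 t.py 58 59; python3 -c "
from h import *
e=cap('side','s7')['color'][90:290,140:350];e=cv2.resize(e,(480,457),interpolation=cv2.INTER_CUBIC)
d=cap('top','t7')['color'][100:260,150:262];d=cv2.resize(d,(320,457),interpolation=cv2.INTER_CUBIC)
cv2.imwrite('pics/c7.png',np.hstack([e,d]))"
```

```text
t 13.75 f 113.4 u 142.8 x -0.4 theta 57.5 rad 190.8 F [ 0.  -0.9 -5.7] open 0.008776708862778825 yaw -101.61877717990761
58.0 [-0.06 -0.01 -0.04]
59.0 [-0.14 -0.01 -0.07]
```

View pics/c7.png

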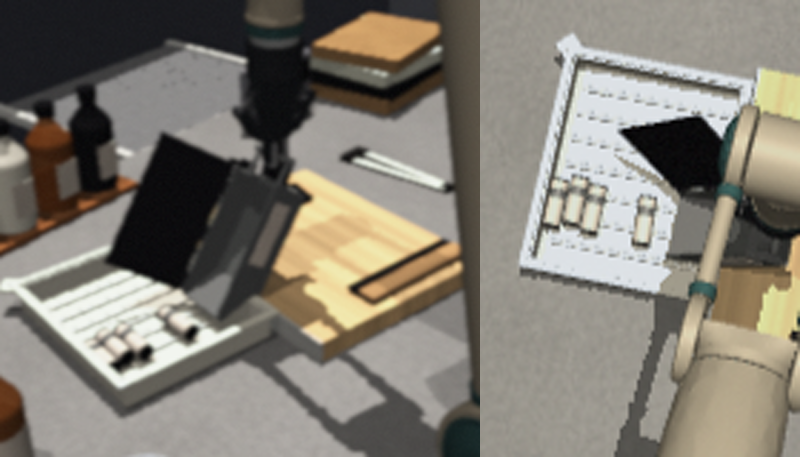

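All four rolls lie in the tray: three by the far wall at (575,205) and one at (645,220). I'll lower the bin back along the same arc.

```bash
python3 t.py 55.5 53 50.5 48 45.5
```

```text
t 13.85 f 113.4 u 142.8 x -0.4 theta 57.5 rad 190.8 F [ 0.4  0.8 -6.2] open 0.008782581120993593 yaw -101.61892467188451
55.5 [ 0.13 -0.01  0.05]
53.0 [ 0.32 -0.01  0.15]
50.5 [ 0.5  -0.01  0.25]
48.0 [ 0.68 -0.01  0.37]
45.5 [ 0.85 -0.01  0.49]
```

>>> send_rows --moves '[0.13,-0.01,0.05,0,0.32,-0.01,0.15,0,0.5,-0.01,0.25,0,0.68,-0.01,0.37,0,0.85,-0.01,0.49,0]'

```text
time: 14.35
position: [0.5282, -0.0984, 0.2066]
eef_rot: [[-0.202, -0.979, 0.006], [-0.979, 0.202, 0.006], [-0.007, -0.005, -1.0]]
contact_force: [-1.1, 0.3, -1.1]
opening: 0.0089
```

```bash
python3 t.py 43 40.5 38 35 32
```

```text
t 14.35 f 78.5 u 123.3 x 0.5 theta 45.5 rad 190.0 F [-1.1  0.3 -1.1] open 0.008868884935848212 yaw -101.63213412658932
43.0 [0.14 0.01 0.14]
40.5 [0.3  0.01 0.27]
38.0 [0.46 0.01 0.41]
35.0 [0.64 0.02 0.58]
32.0 [0.81 0.02 0.76]
```

>>> send_rows --moves '[0.14,0.01,0.14,0,0.3,0.01,0.27,0,0.46,0.01,0.41,0,0.64,0.02,0.58,0,0.81,0.02,0.76,0]'

```text
time: 14.85
position: [0.5213, -0.1313, 0.176]
eef_rot: [[-0.201, -0.979, 0.008], [-0.979, 0.201, 0.004], [-0.005, -0.007, -1.0]]
contact_force: [-1.8, -5.7, 5.0]
opening: 0.0087
```

```bash
python3 t.py 29 26 23 20 17.5
```

```text
t 14.85 f 44.8 u 92.7 x 0.4 theta 31.7 rad 188.9 F [-1.8 -5.7  5. ] open 0.008746056996316384 yaw -101.62132005500072
29.0 [0.13 0.01 0.18]
26.0 [0.28 0.01 0.37]
23.0 [0.42 0.02 0.58]
20.0 [0.56 0.02 0.78]
17.5 [0.66 0.02 0.96]
```

>>> send_rows --moves '[0.13,0.01,0.18,0,0.28,0.01,0.37,0,0.42,0.02,0.58,0,0.56,0.02,0.78,0,0.66,0.02,0.96,0]'

```text
time: 15.35
position: [0.5156, -0.158, 0.1367]
eef_rot: [[-0.202, -0.979, 0.008], [-0.979, 0.202, 0.002], [-0.004, -0.007, -1.0]]
contact_force: [-0.8, -3.9, 2.8]
opening: 0.0088
```

```bash
python3 t.py 15 12.5 10 7.5 5
```

```text
t 15.35 f 17.5 u 53.4 x 0.3 theta 17.1 rad 188.9 F [-0.8 -3.9  2.8] open 0.0087882171374867 yaw -101.63839509356629
15.0 [0.06 0.01 0.17]
12.5 [0.15 0.01 0.35]
10.0 [0.22 0.01 0.54]
7.5 [0.29 0.01 0.74]
5.0 [0.35 0.01 0.93]
```

>>> send_rows --moves '[0.07,0.01,0.17,0,0.16,0.01,0.35,0,0.23,0.01,0.54,0,0.3,0.01,0.74,0,0.36,0.01,0.93,0]'

```text
time: 15.85
position: [0.5124, -0.172, 0.0985]
eef_rot: [[-0.202, -0.979, 0.008], [-0.979, 0.202, 0.003], [-0.004, -0.007, -1.0]]
contact_force: [-0.0, -3.7, 1.6]
opening: 0.0087
```

```bash
python3 t.py 4 3 2 1 0
```

```text
t 15.85 f 3.1 u 15.2 x 0.0 theta 4.7 rad 188.4 F [-0.  -3.7  1.6] open 0.00873617261561461 yaw -101.63624398114366
4.0 [0.01 0.   0.06]
3.0 [0.03 0.   0.14]
2.0 [0.05 0.   0.22]
1.0 [0.06 0.   0.3 ]
0.0 [0.08 0.   0.38]
```

>>> send_rows --moves '[0.02,0,0.08,0,0.05,0,0.17,0,0.08,0,0.26,0,0.1,0,0.35,0,0.11,0,0.4,0]'

```text
time: 16.35
position: [0.5116, -0.176, 0.0828]
eef_rot: [[-0.202, -0.979, 0.007], [-0.979, 0.202, 0.003], [-0.005, -0.006, -1.0]]
contact_force: [-4.4, -0.7, 16.7]
opening: 0.0087
```

>>> send_rows --moves '[0,0,0,0,0,0,0,0,0,0,0,0,0,0,0,0,0,0,0,0]'

```text
time: 16.85
position: [0.5116, -0.1759, 0.0829]
eef_rot: [[-0.202, -0.979, 0.007], [-0.979, 0.202, 0.003], [-0.005, -0.007, -1.0]]
contact_force: [-1.6, -2.3, 2.7]
opening: 0.0089
```

```bash
python3 t.py 0
```

```text
t 16.85 f -0.8 u -0.4 x -0.0 theta -0.1 rad 188.9 F [-1.6 -2.3  2.7] open 0.008936156971942904 yaw -101.63423626555993
0.0 [-0.02 -0.   -0.01]
```

The bin rests on the board, so I'll release it and lift away.

>>> send_rows --moves '[0,0,0,0,0,0,0,0,0,0,0,0,0,0,0,0,0,0,0,0]' --fingers 26

```text
time: 17.35
position: [0.5116, -0.1757, 0.0828]
eef_rot: [[-0.202, -0.979, 0.007], [-0.979, 0.202, 0.004], [-0.005, -0.006, -1.0]]
contact_force: [0.3, 0.3, -0.1]
opening: 0.026
```

>>> send_rows --moves '[0,0,-0.3,0,0,0,-0.8,0,0,0,-1.5,0,0,0,-2.3,0,0,0,-3.2,0]'

```text
time: 17.85
position: [0.5102, -0.1759, 0.2124]
eef_rot: [[-0.202, -0.979, 0.007], [-0.979, 0.202, 0.004], [-0.005, -0.006, -1.0]]
contact_force: [0.3, 0.2, 0.2]
opening: 0.0257
```

>>> send_rows --moves '[0.4,0.6,-0.3,0,0.8,1.2,-0.3,0,1.2,1.8,-0.3,0,1.5,2.2,-0.3,0,1.5,2.2,-0.3,0]'

```text
time: 18.35
position: [0.4099, -0.2174, 0.2246]
eef_rot: [[-0.204, -0.979, 0.007], [-0.979, 0.204, 0.003], [-0.004, -0.006, -1.0]]
contact_force: [-0.2, 0.6, 0.4]
opening: 0.026
```

```bash
python3 -c "
from g import *
units([.5,-.2,.2])
e=cap('side','s8')['color'][110:290,140:350];e=cv2.resize(e,(440,377),interpolation=cv2.INTER_CUBIC)
d=cap('top','t8')['color'][100:260,150:303];d=cv2.resize(d,(360,377),interpolation=cv2.INTER_CUBIC)
cv2.imwrite('pics/c8.png',np.hstack([e,d]))"
```

```text
t18.35 pos [ 0.4099 -0.2174  0.2246] yaw -101.8 F [-0.19  0.56  0.36] open 0.0260 q6 1.13 tilt 0.99997
units [-0.883 -2.112  0.631] spin 0.00
```

The picture limit is reached, so the last check will be numeric. I'll compare the bin's label against the earlier upright picture and look for any motion left.

```bash
python3 - <<'E'
from g import *
a=cv2.imread('pics/s5.png');b=cv2.imread('pics/s8.png');c=load('s8')
o1=np.array([.5118,-.1759])+ .110*ub; o0=np.array([.5106,-.1847])+.110*ub   # now, s5
for n,(x,y,z) in {'label':(-44,0,30),'handle-side':(-44,-60,35)}.items():
    w=lambda o:np.array([*(o+xb*x/1e3+ub*y/1e3),.032+z/1e3])
    u0,u1=px(c,w(o0)),px(c,w(o1)); i,j=u0.round().astype(int)
    T=a[j-9:j+10,i-13:i+14]; S=b[j-25:j+26,i-30:i+31]
    m=cv2.matchTemplate(S,T,cv2.TM_CCOEFF_NORMED);_,v,_,l=cv2.minMaxLoc(m)
    print(n,'at',u0.round(1),'predicted shift',(u1-u0).round(1),'found',(l[0]-17,l[1]-16),'score %.2f'%v)
t1=cap('top','t9')['color'];t0=cv2.imread('pics/t8.png')
d=cv2.absdiff(t0,t1).max(2);print('tray/bin change top',d[110:215,165:270].max())
s1=cap('side','s9')['color'];d=cv2.absdiff(b,s1).max(2);print('side change',d[150:290,140:310].max())
# bystanders: start vs now
t=cv2.imread('pics/top0.png')
for n,(u,v,h) in {'tank':(108,157,14),'bottle':(115,187,12),'beaker':(120,247,14),'reel':(113,218,14),'tongs':(368,168,25),'finder':(301,150,12),'squeegee':(285,228,18)}.items():
    T=t[v-h:v+h,u-h:u+h];S=t1[v-h-8:v+h+8,u-h-8:u+h+8];m=cv2.matchTemplate(S,T,cv2.TM_CCOEFF_NORMED);_,k,_,l=cv2.minMaxLoc(m);print(n,(l[0]-8,l[1]-8),'%.2f'%k)
# rolls: bright low-saturation blobs stand out weakly; report tray-region change since start
d=cv2.absdiff(t,t1).max(2);d[:, :]=(d>40)*255
n,lab,st,ce=cv2.connectedComponentsWithStats(d[105:215,160:245].astype(np.uint8))
for k in range(1,n):
    if st[k][4]>8: 
        q=back(load('t8'),ce[k][0]+160,ce[k][1]+105,.02)[:2]-bc; print('blob',ce[k].round(0)+[160,105],st[k][4],'tray x,y mm',((q@xb-.0327)*1e3).round(),((q@ub-.2875)*1e3).round())
E
```

```text
label at [271.4 204. ] predicted shift [-1.9  1. ] found (-4, 2) score 0.59
handle-side at [285.  196.5] predicted shift [-1.9  1. ] found (-2, 2) score 0.65
tray/bin change top 9
side change 35
tank (0, 0) 1.00
bottle (0, 0) 1.00
beaker (0, 0) 1.00
reel (0, 0) 1.00
tongs (0, 0) 1.00
finder (0, 0) 1.00
squeegee (-7, -1) 0.49
blob [233. 175.] 1223 tray x,y mm -33.0 -111.0
blob [184. 172.] 259 tray x,y mm -56.0 72.0
blob [207. 178.] 94 tray x,y mm -60.0 -18.0
```

Nothing is moving and six bystanders match their starting places. The arm still covers the squeegee, so I'll back off and check that one, and the bin again.

>>> send_rows --moves '[1.0,0.3,-0.3,0,2.0,0.6,-0.6,0,3.0,0.9,-0.6,0,4.0,1.2,-0.6,0,5.0,1.5,-0.6,0]' --fingers 26

```text
time: 19.05
position: [0.3138, -0.4022, 0.2468]
eef_rot: [[-0.2, -0.98, 0.009], [-0.98, 0.2, 0.003], [-0.005, -0.008, -1.0]]
contact_force: [1.0, -0.5, -0.3]
opening: 0.026
```

>>> send_rows --moves '[0.5,0,0,0,1.0,0,0,0,1.5,0,0,0,2.0,0,0,0,2.0,0,0,0]'

```text
time: 19.55
position: [0.2984, -0.4828, 0.2459]
eef_rot: [[-0.2, -0.98, 0.009], [-0.98, 0.2, 0.002], [-0.004, -0.008, -1.0]]
contact_force: [0.2, -0.2, -0.1]
opening: 0.0259
```

```bash
python3 - <<'E'
from g import *
t=cv2.imread('pics/top0.png');t1=cap('top','t10')['color'];c=load('t10')
for h in (10,18):
    u,v=285,228;T=t[v-h:v+h,u-h:u+h];S=t1[v-h-8:v+h+8,u-h-8:u+h+8];m=cv2.matchTemplate(S,T,cv2.TM_CCOEFF_NORMED);_,k,_,l=cv2.minMaxLoc(m);print('squeegee',(l[0]-8,l[1]-8),'%.2f'%k)
# handle bar: top0 patch rotated 7 deg to the new heading, matched about the prediction
o=np.array([.5118,-.1759]);p1=px(c,[*o,.078]);p0=px(load('top0'),b0.w(0,-110,46))
M=cv2.getRotationMatrix2D(tuple(p0),7,1);tr=cv2.warpAffine(t,M,(512,384));i,j=p0.round().astype(int);T=tr[j-12:j+13,i-7:i+8]
i1,j1=p1.round().astype(int);S=t1[j1-18:j1+19,i1-13:i1+14];m=cv2.matchTemplate(S,T,cv2.TM_CCOEFF_NORMED);_,k,_,l=cv2.minMaxLoc(m);print('handle predicted',p1.round(1),'offset px',(l[0]-6,l[1]-6),'%.2f'%k)
# side: rim corner/label compare with the untipped picture s5
a=cv2.imread('pics/s5.png');s=cap('side','s10')['color'];s2=cap('side','s11')['color'];print('side still',cv2.absdiff(s,s2)[150:290,140:310].max())
bin5=a[165:235,225:275].astype(np.float32);
(dx,dy),e=cv2.phaseCorrelate(cv2.cvtColor(bin5,cv2.COLOR_BGR2GRAY),cv2.cvtColor(s[165:235,225:275].astype(np.float32),cv2.COLOR_BGR2GRAY));print('bin shift side px',dx,dy,e)
E=np.eye(2,3,dtype=np.float32);g=lambda i:cv2.cvtColor(i[165:235,225:285],cv2.COLOR_BGR2GRAY)
cc,W=cv2.findTransformECC(g(a),g(s),E,cv2.MOTION_EUCLIDEAN);print('ECC',cc,W)
print(r.state()['position'],r.state()['time'])
E
```

```text
squeegee (0, 0) 1.00
squeegee (0, 0) 0.94
handle predicted [284.6 189.5] offset px (0, -1) 0.94
side still 6
bin shift side px 0.15407718426916261 -0.03872790888266309 0.5875627083248562
ECC 0.7984062610266389 [[ 0.99968886  0.0249425  -2.3413231 ]
 [-0.0249425   0.99968886  1.8954562 ]]
[ 0.2984175  -0.47955084  0.24609096] 19.7
```

```bash
python3 -c "
from cell import r
print(r.finish_job())"
```

```text
the job is handed in; nothing more can be done
None
```

I emptied the bin into the print tray and handed the job in at 19.7 s; no verdict was reported. I pushed the lid back over its catch first, then gripped the rear handle. With it I turned the bin square and slid it against the rim, where the push force rose to 9 N with no further travel. I tipped it to about 57°, lowered it back along the same arc and let go.

**What the last checks showed:**
- **Rolls:** the picture taken at full tip shows all four in the tray: three by the far wall and one by itself. After the release, image comparison still found roll-sized changes in the tray and nothing moving.
- **Bin:** the handle sits within 1 pixel of where it should be. The bin's shift in the side view fits it standing flush and upright.
- **Bystanders:** all seven match their starting places. The squeegee disagreed at first (score 0.49) because the arm covered it; with the arm clear it matched.

**Weaker points:**
- **No final picture:** I miscounted the viewing limit, so the final state was checked by image comparison only, not by eye.
- **Bin uprightness:** two single-patch matches on the bin's side scored only 0.59 and 0.65. A phase-correlation check found almost no shift, which disagrees with the 2 pixels expected. The best overall fit showed about 1.4° of rotation in the image, which I put down to the missing rolls and the arm being elsewhere.

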